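# Nest the milk pan out of the way and set the lantern wheel

### The job

The tall milk pan stands in the way of the lantern's dimmer wheel: set it, kept upright, down inside the wide pan with its handle fanned to the side, so that the two handle ends are at least ten centimetres apart, and let go of it. Then roll the lantern's knurled thumbwheel to six clicks up from off, so that its pointer rib stands at the sixth tick after the off tick. Leave the wide pan and everything else where it stands.

Things in the scene. Friction and masses are not known exactly. Their poses are not given: they have to be found in the camera images.
- lantern: Battery lantern fixed to the slab: housing 120 (x) x 140 (y) x 62 mm high, clear lamp dome 84 mm across on top (centre 15 mm towards +x, top 108 mm up). Origin: centre of the underside. Its front faces its own -x. There a fixed round deck under the wheel (radius 50 mm about the wheel's axis, top 22 mm up) carries nine white ticks 15 degrees apart.
- wheel_axis (a point): On the thumbwheel's upright axis, half-way up its rim, 38 mm above the slab; axes as the lantern's. Wheel: level black disc, radius 40 mm over its 24 upright knurl ridges (one every 15 degrees; 38 mm between them), rim 29 to 47 mm above the slab. It juts 26 mm from the lantern's front (14 mm from the axis); housing covers the rest above (to 62 mm) and beside, so only the front edge is in reach.
- wheel (a joint): Turn of the thumbwheel, rad: 0 = off stop, 2.094 = full stop, 0.2618 (one ridge, one tick) per click; six clicks = 1.571. It grows clockwise from above: the exposed front edge moves towards the lantern's +y. Friction 0.045 N m (about 1.2 N at the rim), no springs or detents; it stays where it is left.
- wheel_pointer (a point): Outer end of the pointer rib: a light metal bar 30 mm long along a radius on the wheel's top face, its end 36 mm from the axis, 47 mm above the slab; turns with the wheel. At off it stands over the off tick, 60 degrees from the lantern's -x towards its -y; at four clicks along -x, at six clicks 30 degrees from -x towards +y.
- milkpan_centre (a point): Centre, half-way up, of the tall aluminium milk pan: outer radius 42 mm (37 at the foot), 85 mm high, wall and floor 4 mm, 0.18 to 0.36 kg, loose, open on top, close in front of the wheel. z up; its handle leaves along its own -x: flat bar 18 mm wide, 8 mm thick, 68 to 76 mm above the pan's foot, reaching 130 mm from the pan's axis.
- milkpan_handle_end (a point): Far end of the milk pan's handle, 130 mm from the pan's axis, 72 mm above its foot.
- widepan_centre (a point): Centre, half-way up, of the wide low aluminium pan: outer radius 68 mm (60 at the foot), 50 mm high, wall and floor 4 mm, 0.75 kg, loose, open on top. z up; its handle leaves along its own -x: a flat bar 22 mm wide, 8 mm thick, 36 to 44 mm above its foot, reaching 151 mm from its axis.
- widepan_handle_end (a point): Far end of the wide pan's handle, 151 mm from its axis, 40 mm above its foot.
- mug: White straight cup without handle, radius 38 mm, 95 mm high, close beside the wide pan on one side of its handle. Origin: centre of the underside. Bystander.
- scrubber: Wooden scrubbing block, 50 (x) x 90 (y) x 35 mm high, close beside the wide pan on the side opposite to the mug. Origin: centre of the underside. Bystander.
- jar: Glass jar with metal lid, radius 30 mm, 115 mm high, beside the lantern. Origin: centre of the underside. Bystander.
- flowerpot: Terracotta pot, radius 38 mm, 72 mm high, beside the lantern on the other side. Origin: centre of the underside. Bystander.
- brush: Purple hand brush about 210 mm long (along its y), 50 mm wide, 45 mm high, along the back edge. Origin: on the slab under its middle. Bystander.
- lid: Round aluminium lid with a knob, radius 80 mm, 40 mm high, along the back edge. Origin: centre of the underside. Bystander.
- basket: Green peg basket 140 x 180 x 85 mm with wooden pegs, along the back edge. Origin: centre of the underside. Bystander.
- bottle: Tall blue bottle with red twist cap, radius 37 mm, 237 mm high, along the back edge. Origin: centre of the underside. Bystander.
Mind the look-alikes: they are no part of the job. Leave any pink look-alike of the part that bears milkpan_centre alone.

How it is judged:
On the way, in this order (a step that is already met when the one before it is completed fails the run):
1. the milk pan stands upright inside the wide pan, handles fanned, let go (horizontal distance between milkpan_centre and widepan_centre below 0.028 m and z of milkpan_centre in the frame of widepan_centre between 0.015 and 0.027 m and angle between each of milkpan_centre, widepan_centre's own z axis and vertical below 0.09 rad and horizontal distance between milkpan_handle_end and widepan_handle_end above 0.09 m and contact force between the fingers and anything else below 0.2 N), for 0.3 s.
2. the wheel stands at six clicks (value of joint wheel between 1.4708 and 1.6708 rad and velocity of joint wheel between -0.1 and 0.1 rad/s), for 0.3 s.
At the end, for the whole second after the job is handed in: The milk pan stands upright (within 5 degrees) on the wide pan's floor, inside it, at rest, handle ends at least 90 mm apart seen from above; the wheel stands at six clicks (1.571 rad) within 0.1 rad (horizontal distance between milkpan_centre and widepan_centre below 0.028 m and z of milkpan_centre in the frame of widepan_centre between 0.015 and 0.027 m and angle between each of milkpan_centre, widepan_centre's own z axis and vertical below 0.09 rad and horizontal distance between milkpan_handle_end and widepan_handle_end above 0.09 m and value of joint wheel between 1.4708 and 1.6708 rad and linear speed of milkpan below 0.02 m/s); the robot touches nothing.
It fails at once if the milk pan is dropped from more than about 20 mm (contact force between the fingers and milkpan below 0.1 N and linear speed of milkpan above 0.6 m/s).
It fails at once if a bystander is shifted by more than 20 mm (distance of any of brush, lid, basket, bottle, mug, scrubber, jar, flowerpot from where it was at the start of the episode above 0.02 m).
It fails at once if the wide pan is shifted by more than 25 mm (distance of widepan_centre from where it was at the start of the episode above 0.025 m).
It fails at once if the milk pan is tipped by more than 35 degrees (angle between milkpan_centre's own z axis and vertical above 0.61 rad).
It also fails if it takes over 64 s, if anything falls off the work surface, if the arm or the gripper's body presses on something with over 40 N, if the wrist force passes 120 N, or if a joint passes its speed limit or range.

### The arm

A 6-joint arm with a two-finger parallel gripper is mounted at the origin on the work surface. World frame = base frame: x ahead of the robot, y to its left, z up, the work surface at z = 0. Lengths are in m, angles in rad, forces in N, time in s.
With the tool pointing down it reaches from about 0.3 to 0.775 m from the base axis. Payload 14.6 kg.
Tool frame: the origin (TCP) lies on the centre line of the jaws, within the pads' length; the fingertips stand 19 mm ahead of it and the grasp point (between the pads) is the TCP; z points along the fingers, y is the line along which they close (so a half turn about z gives the same grasp; the last joint's range is limited). The gripper opens to 85 mm and grips with 20 to 120 N. Pads are 22 mm wide; open, the fingers measure 114 mm over their backs; the gripper's body (76 mm by 85 mm) begins 54 mm behind the grasp point. The pads swing forward as they close: fully open they stand 13 mm farther back than shut.
Start: joints at [1.1, 0.3, 1.521, -0, 1.321, -0.067], TCP at [0.216, 0.506, 0.25] pointing down, gripper open.
Joint ranges: [-3.03, 3.03], [-0.79, 2.21], [0.23, 2.52], [-1.04, 4.18], [0, 3.07], [-2.55, 2.55]. Speed limits (rad/s): [2.22, 2.22, 2.57, 3.14, 3.14, 3.14].

### API

Orientations are given as a rotation vector (axis times angle).
In Python, from rig import robot, eyes gives the robot as it stands.
- The arm moves only by the tool step_arm, never from a script. Its arguments are lists of equal length, an entry for each row: "offset": the shift along the tool's x, y, z in mm, a list of three; "rotation": the turn, a rotation vector about the tool's x, y, z in degrees, a list of three; "claw": the closure in counts, from 0 (fully open) to 255 (shut). A call has 1 to 8 rows; each row shifts and turns the commanded pose from where the row before left it, along the tool's axes as they then stand; what a row does not reach is not made up. A row lasts 1/8 s, in which the tool goes at most 62.5 mm and 10.7 degrees, less where a joint would pass 70% of its speed; a pose out of reach is approached as far as the arm can. A call with a gripper value outside its range is refused whole. The fingers move at their own pace and stop on an object; "grip_force" is the grip in N (left out, the last holds). Time passes only in rows, so rows that do not move let the fingers close. It gives the time, the measured TCP pose, the force, the opening and the grip force at its end, in the units of the state.
- robot.observe(): the state, without advancing time (a new reading comes with each control period).
- eyes.camera(name): name is "scene" or "side" or "wrist"; returns (picture, depth): 480x640x3 uint8, red, green, blue; 480x640 float32, m along the optical axis (not along the pixel's ray), 0 where there is no reading.
- eyes.camera_model(name): a dict with "fx", "fy", "cx", "cy" (pixels), "eye" and "rotation" of the camera in the world; the wrist camera has in their place "tool_from_camera" (4x4, takes a point from camera to tool coordinates, whose origin is the TCP and whose axes are the flange's). Camera axes: x right, y down, z forward; pixel columns grow to the right and rows downward; lengths in m; the calibration is good to about 2 mm. A picture is of the moment at which its call begins: read the wrist's pose just before it. camera_model takes no time and is no camera call.
- robot.hand_in(): hands the job in; it is judged then, once.
The state is a dict: "clock": time; "joint_pos": joint angles; "qd": joint speeds; "effort": joint torques, N m; "tcp_pos": TCP position; "eef_rot": TCP orientation; "contact_force": force on the tool from outside, world axes, zero at the start; "wrist_torque": the same for the moment, N m; "grip_width": finger opening in m; "gripper_force": force on a finger pad.
Only numpy, scipy, OpenCV 4.12 (cv2) and the standard library are available. Lean on these libraries where they do the work, as an engineer would, in place of code of your own. Each camera call takes 0.05 s, during which the arm holds its last target. There are 200 camera calls.

## Working session

There is one attempt and no reset: what is moved stays moved. The work goes in short steps, Python scripts to look and compute and a tool call to move; the robot and the scene stay as the last step left them, time stands still between calls to the robot, and variables do not carry over. Pictures are saved under pics/ and viewed, at most 10 in all, crops included, and the job is handed in when it is done.

Besides the shell and the picture viewer there is one more tool, called after ">>>" by a JSON object that holds its "method" and its "body". step_arm: Moves the arm, as the interface text tells. Its arguments: {"type":"object","properties":{"offset":{"type":"array"},"rotation":{"type":"array"},"claw":{"type":"array"},"grip_force":{"type":"number"}},"required":["offset","rotation","claw"]}

```bash
ls; mkdir -p pics; cat > h.py <<'E'
import numpy as np,cv2
from rig import robot,eyes
from scipy.spatial.transform import Rotation as R
def cloud(name):
    s=robot.observe(); p,d=eyes.camera(name); m=eyes.camera_model(name)
    v,u=np.mgrid[:480,:640]
    c=np.stack([(u-m['cx'])/m['fx']*d,(v-m['cy'])/m['fy']*d,d],-1)
    if name=='wrist':
        T=np.array(m['tool_from_camera']); t=c@T[:3,:3].T+T[:3,3]
        w=t@R.from_rotvec(s['eef_rot']).as_matrix().T+np.array(s['tcp_pos'])
    else: w=c@np.array(m['rotation']).T+np.array(m['eye'])
    w[d==0]=np.nan
    return p,w
def save(p,n): cv2.imwrite('pics/'+n,p[:,:,::-1])
E
python3 - <<'E'
from h import *
for n in('scene','side'):
    p,w=cloud(n); save(p,n+'0.png'); np.savez(n+'0.npz',p=p,w=w); m=eyes.camera_model(n); print(n,m['eye'],m['rotation'])
print(robot.observe())
E
```

```text
picsTraceback (most recent call last):
  File "<stdin>", line 3, in <module>
  File "h.py", line 11, in cloud
    else: w=c@np.array(m['rotation']).T+np.array(m['eye'])
            ~~~~~~~~~~~~~~~~~~~~~~~~~~~^~~~~~~~~~~~~~~~~~~
ValueError: operands could not be broadcast together with shapes (480,640) (3,)
```

```bash
sed -i "s/c@np.array(m\['rotation'\]).T/c@R.from_rotvec(m['rotation']).as_matrix().T/" h.py
python3 - <<'E'
from h import *
for n in('scene','side'):
    p,w=cloud(n); save(p,n+'0.png'); np.savez(n+'0.npz',p=p,w=w); m=eyes.camera_model(n); print(n,m['eye'],m['rotation'],np.nanmedian(w[...,2]))
print(robot.observe())
E
```

```text
scene [ 1.21457249 -0.69323148  0.74957095] [-2.05163199 -0.89195156  0.45742905] 0.0009764455737911182
side [ 0.19174883 -0.97147203  0.67371504] [-2.08380658  0.33858822 -0.22862162] 0.0024488908605293513
{'clock': 0.15, 'joint_pos': array([ 1.10039038e+00,  3.00356904e-01,  1.52140797e+00, -8.77336534e-06,
        1.32067965e+00, -6.66170407e-02]), 'qd': array([ 0.00095984, -0.00198436, -0.00194417, -0.00288793,  0.00144275,
       -0.00011571]), 'effort': array([ 1.11879875e-03, -5.43670499e+01, -3.61886394e+01,  3.29238226e-06,
        3.10743082e-03, -1.36524341e-05]), 'tcp_pos': array([0.21604514, 0.50563323, 0.24985718]), 'eef_rot': array([-6.29922881e-01, -3.07756908e+00,  1.29362919e-03]), 'contact_force': array([ 0.73744069, -0.20193334,  0.71920047]), 'wrist_torque': array([ 0.01190759, -0.00697728,  0.05445338]), 'gripper_force': 0.0, 'grip_width': 0.08531640004442098}
```

View pics/scene0.png

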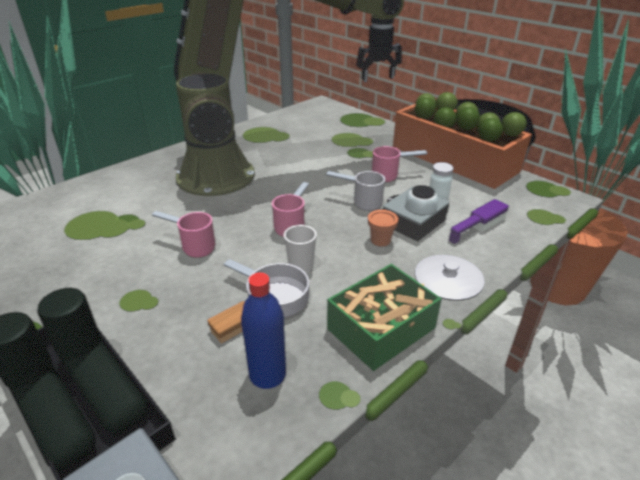

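View pics/side0.png

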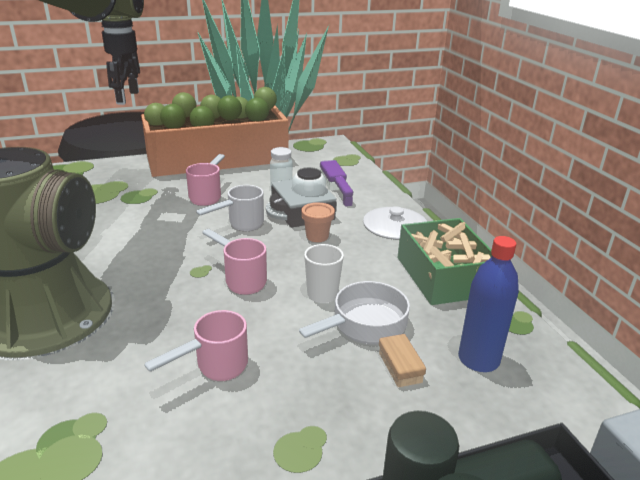

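The scene view shows four tall pans: pink at (196,233), (288,215) and (386,163), and bare aluminium at (369,190), which is (246,208) in the side view. The aluminium one fits, because it isn't pink and stands right in front of the lantern wheel. The white cup at (300,250) is the mug and the wide pan is at (280,290).

```bash
cat > fit.py <<'E'
from h import *
from scipy.optimize import least_squares
S=[np.load(n+'0.npz') for n in('scene','side')]
def pts(box,i,zlo,zhi):
    u0,v0,u1,v1=box; w=S[i]['w'][v0:v1,u0:u1].reshape(-1,3); return w[(w[:,2]>zlo)&(w[:,2]<zhi)]
def circ(P,r):
    f=least_squares(lambda c:np.hypot(P[:,0]-c[0],P[:,1]-c[1])-r,P[:,:2].mean(0),loss='soft_l1',f_scale=.003); return f.x.round(4),len(P),np.sqrt(np.mean(f.fun**2)).round(4)
def handle(P,c,lo):
    q=P[:,:2]-c; q=q[np.hypot(*q.T)>lo]; a=q.mean(0); return np.degrees(np.arctan2(a[1],a[0])).round(1),np.hypot(*q.T).max().round(3),len(q)
B={'milk':((326,165,386,215),(195,184,266,232)),'wide':((222,258,312,318),(298,282,412,345)),
   'mug':((283,225,318,275),(303,245,344,302)),'pot':((366,210,399,246),(301,203,336,243)),'jar':((430,163,455,198),(268,148,294,190))}
for i in(0,1):
    for k,r,lo,hi in(('milk',.042,.078,.092),('wide',.068,.046,.056),('mug',.038,.088,.099),('pot',.038,.064,.078),('jar',.03,.09,.12)):
        P=pts(B[k][i],i,lo,hi); 
        if len(P)<5: print(i,k,len(P));continue
        c=circ(P if k not in('milk','wide') else P,r-.002); print(i,k,*c)
        if k=='milk': print('  handle',handle(pts(B[k][i],i,.06,.08),c[0],.07))
        if k=='wide': print('  handle',handle(pts(B[k][i],i,.03,.05),c[0],.09))
    w=S[i]['w']; b=((385,180,450,240),(268,165,340,225))[i]
    P=pts(b,i,.057,.066); print(i,'lantern top',cv2.minAreaRect(P[:,:2].astype(np.float32)*1000),len(P))
    P=pts(b,i,.075,.112); print(' dome',circ(P,.03),P[:,:2].mean(0))
    P=pts(((205,290,250,340),(378,335,428,388))[i],i,.028,.04); print(' scrub',cv2.minAreaRect(P[:,:2].astype(np.float32)*1000),len(P))
    for n,b in(('pinkA',((270,190,312,240),(203,228,270,295))),('pinkB',((368,145,428,182),(185,150,226,206)))):
        P=pts(b[i],i,.078,.092); print(n,circ(P,.04))
c=np.vstack([cv2.resize(S[0]['p'][120:320,180:480],(800,533))])
save(cv2.resize(S[1]['p'][140:370,170:440],(705,600),interpolation=cv2.INTER_CUBIC),'crop1.png')
E
python3 fit.py
```

```text
0 milk [0.4445 0.2292] 204 0.0112
  handle (np.float64(-87.4), np.float64(0.165), 169)
0 wide [ 0.5773 -0.2126] 327 0.0141
  handle (np.float64(-144.2), np.float64(0.152), 539)
0 mug [ 0.5238 -0.0991] 246 0.0018
0 pot [0.5898 0.1176] 468 0.0126
0 jar [0.5945 0.3452] 359 0.0309
0 lantern top ((594.9317626953125, 239.27371215820312), (121.42955017089844, 287.4548034667969), 3.3694701194763184) 825
 dome (array([0.6135, 0.2479]), 728, np.float64(0.0318)) [0.61543927 0.25053447]
 scrub ((576.57666015625, -328.4073486328125), (54.742401123046875, 110.53857421875), 0.5175548195838928) 666
pinkA (array([ 0.4494, -0.0548]), 357, np.float64(0.0394))
pinkB (array([0.3726, 0.3869]), 229, np.float64(0.052))
1 milk [0.4426 0.2276] 342 0.0296
  handle (np.float64(-159.4), np.float64(0.184), 191)
1 wide [ 0.5749 -0.2137] 710 0.02
  handle (np.float64(-172.9), np.float64(0.149), 762)
1 mug [ 0.5222 -0.1006] 366 0.0018
1 pot [0.5864 0.1152] 501 0.0117
1 jar [0.5775 0.3867] 312 0.0193
1 lantern top ((594.6541748046875, 231.85414123535156), (121.00717163085938, 305.0253601074219), 3.427441120147705) 953
 dome (array([0.6042, 0.2452]), 785, np.float64(0.0356)) [0.5984284  0.24607128]
 scrub ((577.3206787109375, -331.90509033203125), (104.448974609375, 50.669803619384766), 85.88480377197266) 1203
pinkA (array([ 0.3852, -0.0207]), 448, np.float64(0.0171))
pinkB (array([0.3712, 0.3881]), 305, np.float64(0.0358))
```

View pics/crop1.png

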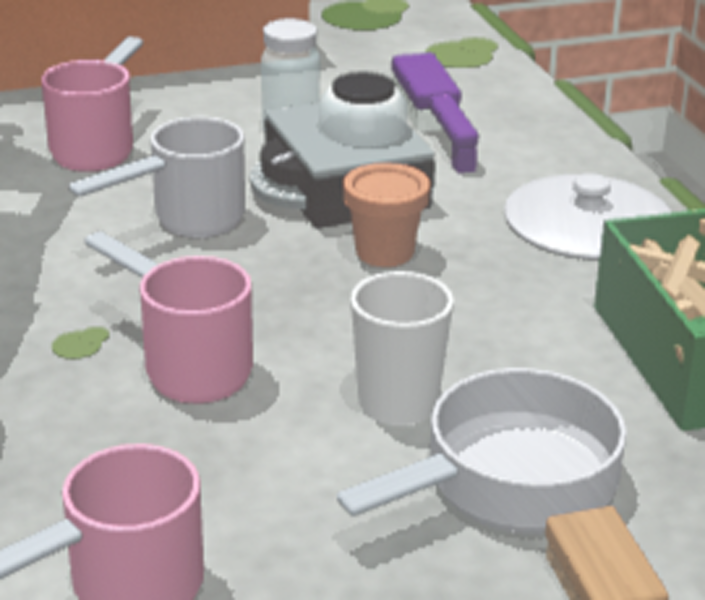

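The crop confirms it: the aluminium milk pan is at crop (200,175) with its handle to the left. The wheel is behind it at (280,160), and the wide pan at (530,450) has its handle to the left. I'll refine the fits next.

```bash
cat > fit2.py <<'E'
from h import *
from scipy.optimize import least_squares
import sys
def fit(W,c0,r,z0,z1,tol=.008):
    c=np.array(c0)
    for t in(.02,.012,tol,tol):
        P=W[(W[:,2]>z0)&(W[:,2]<z1)]; d=np.hypot(*(P[:,:2]-c).T); P=P[abs(d-r)<t]
        f=least_squares(lambda c:np.hypot(*(P[:,:2]-c).T)-r,c,loss='soft_l1',f_scale=.002); c=f.x
    return c,len(P),np.sqrt(np.mean(f.fun**2))
def hand(W,c,r0,r1,z0,z1,a0,s=40):
    P=W[(W[:,2]>z0)&(W[:,2]<z1)]; q=P[:,:2]-c; d=np.hypot(*q.T); a=np.degrees(np.arctan2(q[:,1],q[:,0]))
    k=(d>r0)&(d<r1)&(abs((a-a0+180)%360-180)<s); a=(a[k]-a0+180)%360-180+a0
    return np.median(a),a.std(),d[k].max(),k.sum()
if __name__=='__main__':
  for i,n in enumerate(('scene','side')):
    W=np.load(n+'0.npz')['w'].reshape(-1,3); W=W[~np.isnan(W[:,0])]
    for k,c0,r,z0,z1,r0,r1,h0,h1,a0 in(('milk',(.444,.228),.040,.08,.09,.055,.14,.06,.085,-170),('wide',(.576,-.213),.066,.046,.056,.09,.16,.032,.052,-175)):
        c,m,e=fit(W,c0,r,z0,z1); print(n,k,c.round(4),m,e.round(4),'handle',np.round(hand(W,c,r0,r1,h0,h1,a0),3))
    P=W[(abs(W[:,0]-.7)<.2)&(abs(W[:,1]+.3)<.15)&(W[:,2]>.14)]; print('bottle',P[:,:2].mean(0).round(3),len(P))
    P=W[(abs(W[:,0]-.6)<.12)&(abs(W[:,1]-.24)<.09)&(W[:,2]>.060)&(W[:,2]<.066)]
    print('lant',cv2.minAreaRect(P[:,:2].astype(np.float32)*1000),len(P))
    for k,c0,r,z0,z1 in(('pinkA',(.42,-.03),.04,.08,.09),('jar',(.59,.35),.03,.09,.118),('pot',(.588,.116),.037,.066,.076),('pinkB',(.372,.388),.04,.08,.09)):
        print(k,fit(W,c0,r,z0,z1))
E
python3 fit2.py
```

```text
scene milk [0.445  0.2295] 154 0.0021 handle [-1.55332e+02  3.88300e+00  1.28000e-01  1.16000e+02]
scene wide [ 0.5779 -0.2133] 281 0.0017 handle [-1.65683e+02  3.35400e+00  1.53000e-01  1.87000e+02]
bottle [ 0.734 -0.367] 1971
lant ((568.6771850585938, 232.3117218017578), (180.73974609375, 165.2342529296875), 6.689858436584473) 649
pinkA (array([ 0.38696365, -0.02007754]), 180, np.float64(0.002102123840136802))
jar (array([0.59424926, 0.33975357]), 139, np.float64(0.00460319996878927))
pot (array([0.58855458, 0.11916759]), 246, np.float64(0.0040609875891222955))
pinkB (array([0.37101511, 0.38929727]), 136, np.float64(0.0028193612330465138))
side milk [0.4444 0.2283] 240 0.0022 handle [-1.55036e+02  3.82600e+00  1.29000e-01  1.86000e+02]
side wide [ 0.5766 -0.2144] 592 0.0017 handle [-1.65569e+02  3.25200e+00  1.51000e-01  3.52000e+02]
bottle [ 0.707 -0.373] 2374
lant ((566.9544067382812, 247.09523010253906), (173.19300842285156, 148.13172912597656), 5.294517993927002) 703
pinkA (array([ 0.38574585, -0.02136097]), 322, np.float64(0.0017301875140211971))
jar (array([0.56967051, 0.33449474]), 150, np.float64(0.004495694720006813))
pot (array([0.58709933, 0.1169408 ]), 285, np.float64(0.003982280776594246))
pinkB (array([0.37043925, 0.38783629]), 211, np.float64(0.0023723058561333594))
```

>>> {"method": "step_arm", "body": {"offset": [[-40,-20,0],[-40,-20,0],[-40,-20,0],[-40,-20,0],[-40,-20,0],[-40,-20,0],[-40,-40,0],[0,0,0]], "rotation": [[0,0,0],[0,0,0],[0,0,0],[0,0,0],[0,0,0],[0,0,0],[0,0,0],[0,0,0]], "claw": [0,0,0,0,0,0,0,0]}}

```text
clock: 1.15
tcp_pos: [0.4117, 0.2461, 0.2502]
eef_rot: [-0.636, -3.076, 0.001]
contact_force: [-0.6, 1.4, 0.1]
grip_width: 0.0851
gripper_force: 0.0
```

>>> {"method": "step_arm", "body": {"offset": [[0,0,0],[0,0,0],[0,0,0],[0,0,0],[0,0,0],[0,0,0],[0,0,0],[0,0,0]], "rotation": [[0,0,10],[0,0,10],[0,0,10],[0,0,10],[0,0,10],[0,0,10],[0,0,10],[0,0,10]], "claw": [110,110,110,110,110,110,110,110], "grip_force": 60}}

```text
clock: 2.15
tcp_pos: [0.4103, 0.2493, 0.2501]
eef_rot: [-2.466, -1.947, 0.0]
contact_force: [-0.2, 0.9, -0.6]
grip_width: 0.0485
gripper_force: 0.0
```

>>> {"method": "step_arm", "body": {"offset": [[0,0,0],[0,0,0],[0,0,0]], "rotation": [[0,0,10],[0,0,7],[0,0,0]], "claw": [110,110,110]}}

```text
clock: 2.52
tcp_pos: [0.4104, 0.2492, 0.2502]
eef_rot: [-2.721, -1.57, 0.0]
contact_force: [-0.5, 0.2, -1.4]
grip_width: 0.0487
gripper_force: 0.0
```

```bash
cat >> h.py <<'E'
def go(x,y,z,phi):
    "tool-frame mm offset and z-turn (deg) to reach world x,y,z with tool y at phi deg, tool down"
    s=robot.observe(); M=R.from_rotvec(s['eef_rot']).as_matrix(); p=np.array(s['tcp_pos'])
    c,q=np.cos(np.radians(phi)),np.sin(np.radians(phi))
    T=np.array([[-q,c,0],[c,q,0],[0,0,-1.]]); 
    print('tcp',p.round(4),'phi',np.degrees(np.arctan2(M[1,1],M[0,1])).round(2),'off',((np.array([x,y,z])-p)@M*1000).round(1),'rot',np.degrees(R.from_matrix(M.T@T).as_rotvec()).round(2),'w',s['grip_width'],s['gripper_force'],'F',s['contact_force'].round(2),'t',s['clock'],'j6',s['joint_pos'][5])
E
python3 - <<'E'
from h import *
from fit2 import fit,hand
p,w=cloud('wrist'); save(p,'w1.png')
W=w.reshape(-1,3); W=W[~np.isnan(W[:,0])]
c,m,e=fit(W,(.4447,.229),.040,.08,.09); print(c,m,e,hand(W,c,.055,.14,.06,.085,-155))
a=np.radians(150); go(c[0]+.04*np.cos(a),c[1]+.04*np.sin(a),.12,-30)
m=eyes.camera_model('wrist'); print(np.round(m['tool_from_camera'],3),m['fx'])
E
```

```text
[0.4426385  0.22885747] 1842 0.0013195067500114603 (np.float64(-157.422680921118), np.float64(3.601201530951726), np.float64(0.129651306975007), np.int64(1657))
tcp [0.4104 0.2491 0.2502] phi -29.94 off [ -1.4  -2.  130.2] rot [-0.01  0.01  0.06] w 0.04840205536949887 0.0 F [-0.43 -0.62 -1.3 ] t 2.575 j6 0.9917051493931598
[[ 0.002 -0.958 -0.285  0.072]
 [ 1.     0.001  0.001 -0.001]
 [-0.    -0.285  0.958 -0.123]
 [ 0.     0.     0.     1.   ]] 381.4983899121498
```

View pics/w1.png

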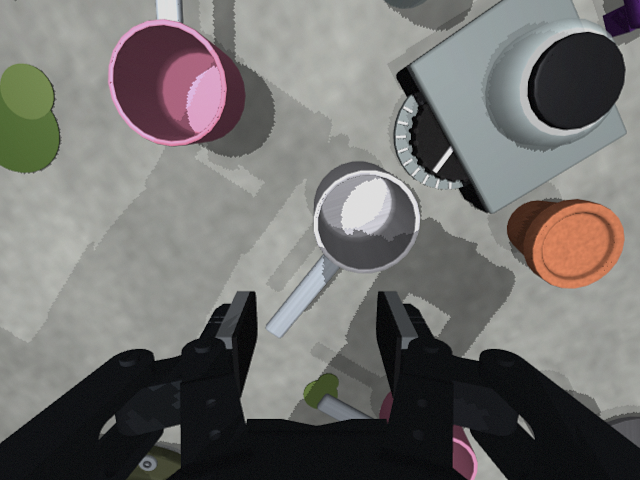

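The wrist view shows the aluminium pan's rim at (368,220) and its handle running to (275,330). The jaws straddle the rim on the left, and the pointer rib at (440,160) stands near the off tick. I'll go down onto the rim now.

>>> {"method": "step_arm", "body": {"offset": [[-1,-1,30],[0,0,30],[0,0,30],[0,0,30],[0,0,20],[0,0,20],[0,0,11],[0,0,0]], "rotation": [[0,0,0],[0,0,0],[0,0,0],[0,0,0],[0,0,0],[0,0,0],[0,0,0],[0,0,0]], "claw": [110,110,110,110,110,110,110,110]}}

```text
clock: 3.58
tcp_pos: [0.4091, 0.2483, 0.0789]
eef_rot: [-2.721, -1.569, 0.002]
contact_force: [-0.0, -0.7, 0.6]
grip_width: 0.0487
gripper_force: 0.0
```

>>> {"method": "step_arm", "body": {"offset": [[0,0,0],[0,0,0],[0,0,0],[0,0,0],[0,0,0],[0,0,0],[0,0,0],[0,0,0]], "rotation": [[0,0,0],[0,0,0],[0,0,0],[0,0,0],[0,0,0],[0,0,0],[0,0,0],[0,0,0]], "claw": [180,200,210,220,230,255,255,255]}}

```text
clock: 4.58
tcp_pos: [0.4095, 0.2482, 0.0794]
eef_rot: [2.722, 1.568, 0.001]
contact_force: [-0.4, -1.4, 4.5]
grip_width: 0.004
gripper_force: 56.4
```

>>> {"method": "step_arm", "body": {"offset": [[0,0,-10],[0,0,-20],[0,0,-30],[0,0,-30],[0,0,-30],[0,0,-10],[0,0,0]], "rotation": [[0,0,0],[0,0,0],[0,0,0],[0,0,0],[0,0,0],[0,0,0],[0,0,0]], "claw": [255,255,255,255,255,255,255]}}

```text
clock: 5.45
tcp_pos: [0.4092, 0.2482, 0.2091]
eef_rot: [-2.722, -1.568, -0.0]
contact_force: [0.0, -0.3, -4.2]
grip_width: 0.0038
gripper_force: 56.1
```

```bash
cat > pan.py <<'E'
from h import *
from fit2 import hand
def pan(n,c0,zt):
    "rim plane near c0 at height zt: centre, tilt, handle"
    p,w=cloud(n); W=w.reshape(-1,3); W=W[~np.isnan(W[:,0])]
    d=np.hypot(*(W[:,:2]-c0).T); P=W[(d<.055)&(abs(W[:,2]-zt)<.012)]
    # keep topmost points per angle bin about centre
    from scipy.optimize import least_squares
    c=np.array(c0)
    for _ in range(4):
        q=P[:,:2]-c; a=np.degrees(np.arctan2(q[:,1],q[:,0]))//6; r=np.hypot(*q.T)
        T=np.array([P[k][np.argsort(P[k][:,2])[-4:]].mean(0) for b in np.unique(a) for k in [(a==b)&(abs(r-.04)<.008)] if k.sum()>4])
        c=least_squares(lambda c:np.hypot(*(T[:,:2]-c).T)-.040,c,loss='soft_l1',f_scale=.002).x
    A=np.c_[T[:,:2]-c,np.ones(len(T))]; f=least_squares(lambda s:A@s-T[:,2],[0,0,zt],loss='soft_l1',f_scale=.001).x
    print(n,'centre',c.round(4),'rim z',f[2].round(4),'tilt deg',np.degrees(f[:2]).round(2),len(T))
    return p,W,c
E
python3 - <<'E'
from pan import *
go(.409,.2485,.21,-30)
for n in('side','scene'):
    p,W,c=pan(n,(.4435,.2289),.215); print(hand(W,c,.055,.14,.185,.215,-155))
E
```

```text
tcp [0.4092 0.2482 0.2091] phi -30.13 off [ 0.1 -0.3 -0.9] rot [ 0.   -0.01 -0.13] w 0.0038346231309159557 56.074877756182104 F [ 0.02 -0.29 -4.24] t 5.45 j6 0.9945547500555258
side centre [0.4442 0.2284] rim z 0.2145 tilt deg [-0.77  0.37] 44
(np.float64(-153.84677632736233), np.float64(3.3532121148265355), np.float64(0.1302802409991242), np.int64(185))
scene centre [0.4455 0.2298] rim z 0.2117 tilt deg [-0.34  0.06] 33
(np.float64(-153.99126589007147), np.float64(3.7667851616004713), np.float64(0.12922943110186474), np.int64(125))
```

>>> {"method": "step_arm", "body": {"offset": [[-10,10,0],[-20,20,0],[-28,28,0],[-28,28,0],[-28,28,0],[-28,28,0],[-28,28,0],[-28,28,0]], "rotation": [[0,0,0],[0,0,0],[0,0,0],[0,0,0],[0,0,0],[0,0,0],[0,0,0],[0,0,0]], "claw": [255,255,255,255,255,255,255,255]}}

```text
clock: 6.55
tcp_pos: [0.4809, -0.0245, 0.2087]
eef_rot: [-2.722, -1.567, 0.001]
contact_force: [0.9, 0.8, -3.4]
grip_width: 0.004
gripper_force: 56.2
```

>>> {"method": "step_arm", "body": {"offset": [[-28,28,0],[-28,28,0],[-28,28,0],[-28,28,0],[-20,20,0],[-12,12,0],[-6,6,0],[0,0,0]], "rotation": [[0,0,0],[0,0,0],[0,0,0],[0,0,0],[0,0,0],[0,0,0],[0,0,0],[0,0,0]], "claw": [255,255,255,255,255,255,255,255]}}

```text
clock: 7.55
tcp_pos: [0.5355, -0.2274, 0.2091]
eef_rot: [-2.722, -1.567, 0.0]
contact_force: [0.1, 1.0, -3.6]
grip_width: 0.0037
gripper_force: 56.2
```

>>> {"method": "step_arm", "body": {"offset": [[0,0,0],[0,0,0],[0,0,0],[0,0,0],[0,0,0],[0,0,0],[0,0,0],[0,0,0]], "rotation": [[0,0,-4],[0,0,-8],[0,0,-9],[0,0,-9],[0,0,-9],[0,0,-7],[0,0,-4],[0,0,0]], "claw": [255,255,255,255,255,255,255,255]}}

```text
clock: 8.55
tcp_pos: [0.5356, -0.2266, 0.2094]
eef_rot: [1.804, 2.572, -0.0]
contact_force: [-0.2, 0.5, -2.8]
grip_width: 0.0039
gripper_force: 56.2
```

```bash
python3 - <<'E'
from pan import *
from fit2 import fit
go(.5386,-.2284,.209,20)
for n in('side','scene'):
    p,W,c=pan(n,(.5762,-.2147),.215); print(hand(W,c,.055,.14,.185,.215,-105)); print('wide',fit(W,(.5772,-.2138),.066,.046,.056))
    if n=='side': save(p,'s2.png')
E
```

```text
tcp [ 0.5356 -0.2266  0.2094] phi 19.89 off [-2.7  2.2  0.4] rot [ 0.    0.   -0.11] w 0.0038547983764691835 56.205281966831535 F [-0.15  0.45 -2.79] t 8.55 j6 -0.8104477422037141
side centre [ 0.5726 -0.2122] rim z 0.2155 tilt deg [-1.35  0.06] 36
(np.float64(-106.78179439270386), np.float64(3.3688886593896004), np.float64(0.13117065813125023), np.int64(335))
wide (array([ 0.57653147, -0.21432494]), 589, np.float64(0.001770625233732121))
scene centre [ 0.5741 -0.2118] rim z 0.2139 tilt deg [-0.07 -0.29] 46
(np.float64(-104.26965556391904), np.float64(3.5751355921896306), np.float64(0.12978940273155465), np.int64(294))
wide (array([ 0.57791801, -0.21317118]), 280, np.float64(0.0016961270436956274))
```

View pics/s2.png

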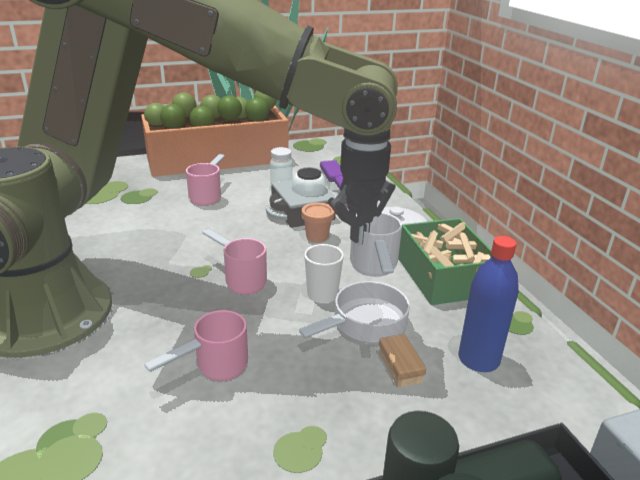

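The pan hangs level above the wide pan (milk pan at (375,245), wide pan at (372,310)), with its handle toward the scrubber. I'll shift it slightly and lower it.

>>> {"method": "step_arm", "body": {"offset": [[-3,2,10],[0,0,20],[0,0,25],[0,0,25],[0,0,20],[0,0,12],[0,0,6],[0,0,0]], "rotation": [[0,0,0],[0,0,0],[0,0,0],[0,0,0],[0,0,0],[0,0,0],[0,0,0],[0,0,0]], "claw": [255,255,255,255,255,255,255,255]}}

```text
clock: 9.65
tcp_pos: [0.5386, -0.2296, 0.0913]
eef_rot: [1.805, 2.571, 0.0]
contact_force: [0.3, 0.3, -3.7]
grip_width: 0.0042
gripper_force: 56.3
```

>>> {"method": "step_arm", "body": {"offset": [[0,0,2],[0,0,2],[0,0,2],[0,0,0]], "rotation": [[0,0,0],[0,0,0],[0,0,0],[0,0,0]], "claw": [255,255,255,255]}}

```text
clock: 10.15
tcp_pos: [0.5385, -0.2295, 0.0852]
eef_rot: [-1.805, -2.571, 0.0]
contact_force: [0.2, -0.3, -3.6]
grip_width: 0.0039
gripper_force: 56.2
```

>>> {"method": "step_arm", "body": {"offset": [[0,0,1],[0,0,1],[0,0,0]], "rotation": [[0,0,0],[0,0,0],[0,0,0]], "claw": [255,255,255]}}

```text
clock: 10.52
tcp_pos: [0.5385, -0.2296, 0.0835]
eef_rot: [1.805, 2.571, -0.0]
contact_force: [-2.1, 0.1, 0.1]
grip_width: 0.0037
gripper_force: 56.7
```

It's supported now, with the force changing from −3.6 to 0 N. Releasing.

>>> {"method": "step_arm", "body": {"offset": [[0,0,0],[0,0,0],[0,0,0],[0,0,0],[0,0,0],[0,0,0],[0,0,-15],[0,0,-30]], "rotation": [[0,0,0],[0,0,0],[0,0,0],[0,0,0],[0,0,0],[0,0,0],[0,0,0],[0,0,0]], "claw": [225,205,185,165,145,125,110,110]}}

```text
clock: 11.52
tcp_pos: [0.5382, -0.2294, 0.1288]
eef_rot: [-1.804, -2.57, 0.0]
contact_force: [-0.6, 0.5, 0.9]
grip_width: 0.0484
gripper_force: 0.0
```

>>> {"method": "step_arm", "body": {"offset": [[0,0,-40],[0,0,-40],[0,0,-20],[0,0,0]], "rotation": [[0,0,0],[0,0,0],[0,0,0],[0,0,0]], "claw": [150,255,255,255]}}

```text
clock: 12.02
tcp_pos: [0.5389, -0.2298, 0.2305]
eef_rot: [1.803, 2.568, 0.001]
contact_force: [-0.5, -0.4, -0.4]
grip_width: -0.0003
gripper_force: 0.0
```

```bash
cat >> pan.py <<'E'
def check():
    from fit2 import fit
    for n in('side','scene'):
        p,W,c=pan(n,(.577,-.214),.089); print(hand(W,c,.055,.14,.06,.09,-105)); f=fit(W,(.5772,-.2138),.066,.046,.053); print(' wide',f[0].round(4),f[1:],hand(W,f[0],.09,.16,.032,.052,-165))
    return p
E
python3 - <<'E'
from pan import *
check()
# lantern from earlier clouds: top-face points, side edge line fit
for n in('side','scene'):
    p,w=cloud(n); W=w.reshape(-1,3); W=W[~np.isnan(W[:,0])]
    P=W[(abs(W[:,0]-.6)<.12)&(abs(W[:,1]-.23)<.08)&(W[:,2]>.059)&(W[:,2]<.066)]
    P=P[np.hypot(P[:,0]-.588,P[:,1]-.118)>.045]
    print(n,cv2.minAreaRect(P[:,:2].astype(np.float32)*1000),len(P))
go(.50,.23,.25,20)
E
```

```text
side centre [ 0.5757 -0.2152] rim z 0.0896 tilt deg [-0.24 -0.08] 54
(np.float64(-107.09489178075722), np.float64(3.419941156167522), np.float64(0.13145686834447867), np.int64(337))
 wide [ 0.5766 -0.2143] (393, np.float64(0.0017264321608646072)) (np.float64(-165.43590930658246), np.float64(3.2348361148143323), np.float64(0.15126511420699457), np.int64(352))
scene centre [ 0.5772 -0.2143] rim z 0.0883 tilt deg [ 0.02 -0.57] 40
(np.float64(-105.20673863262108), np.float64(3.3996488696532823), np.float64(0.1295096786793274), np.int64(240))
 wide [ 0.5778 -0.2132] (174, np.float64(0.001701473164579666)) (np.float64(-165.70956432178866), np.float64(3.2974442431742013), np.float64(0.15038727934829116), np.int64(187))
side ((593.0780639648438, 243.80517578125), (118.9565200805664, 136.9530487060547), 3.0066847801208496) 696
scene ((595.06787109375, 245.70689392089844), (122.15087127685547, 134.50917053222656), 3.161665439605713) 641
tcp [ 0.5382 -0.2294  0.2272] phi 19.86 off [445.1 120.2 -22.4] rot [-0.07 -0.07 -0.14] w -0.0003135546335211468 0.0 F [-0.09 -0.51 -0.23] t 12.225 j6 -0.8122631311635068
```

Step 1 is done: the two pans share a centre, the milk pan is level, and the handles are 59° apart. Next is a look at the wheel from above.

>>> {"method": "step_arm", "body": {"offset": [[20,10,-23],[40,20,0],[50,25,0],[55,29,0],[55,29,0],[55,29,0],[55,29,0],[50,27,0]], "rotation": [[0,0,0],[0,0,0],[0,0,0],[0,0,0],[0,0,0],[0,0,0],[0,0,0],[0,0,0]], "claw": [255,255,255,255,255,255,255,255]}}

```text
clock: 13.22
tcp_pos: [0.5954, 0.1973, 0.2503]
eef_rot: [-1.804, -2.571, 0.002]
contact_force: [-0.1, -0.8, 0.1]
grip_width: 0.0002
gripper_force: 0.0
```

>>> {"method": "step_arm", "body": {"offset": [[44,22,0],[0,0,0],[0,0,0],[0,0,0],[0,0,0],[0,0,0],[0,0,0],[0,0,0]], "rotation": [[0,0,-8],[0,0,-10],[0,0,-10],[0,0,-10],[0,0,-10],[0,0,-10],[0,0,-10],[0,0,-5]], "claw": [255,255,255,255,255,255,255,255]}}

```text
clock: 14.22
tcp_pos: [0.6012, 0.2439, 0.2501]
eef_rot: [0.085, -3.139, 0.001]
contact_force: [0.1, 0.2, -0.4]
grip_width: 0.0001
gripper_force: 0.0
```

>>> {"method": "step_arm", "body": {"offset": [[0,0,0],[0,0,0]], "rotation": [[0,0,0],[0,0,0]], "claw": [255,255]}}

```text
clock: 14.48
tcp_pos: [0.6012, 0.2439, 0.2507]
eef_rot: [0.075, -3.14, 0.0]
contact_force: [-0.3, 0.4, 1.0]
grip_width: -0.0003
gripper_force: 0.0
```

```bash
cat > lant.py <<'E'
from h import *
def lant(fn):
    p,w=cloud('wrist'); np.savez(fn+'.npz',p=p,w=w); save(p,fn+'.png')
    W=w.reshape(-1,3); W=W[~np.isnan(W[:,0])]
    P=W[(abs(W[:,0]-.6)<.1)&(abs(W[:,1]-.245)<.08)&(W[:,2]>.059)&(W[:,2]<.065)]
    print(cv2.minAreaRect(P[:,:2].astype(np.float32)*1000),len(P), P[:,:2].min(0))
    g=p.astype(int); k=(g.min(-1)>140)&(w[...,2]>.042)&(w[...,2]<.056)&(w[...,0]<.545)&(abs(w[...,1]-.242)<.05)
    Q=w[k]; print('rib',Q.mean(0) if len(Q) else 0,len(Q),Q[:,:2].min(0),Q[:,:2].max(0)); return p,w,Q
E
python3 - <<'E'
from lant import *
lant('w2'); go(.49,.239,.15,93)
E
```

```text
((591.8707275390625, 249.05987548828125), (119.57833099365234, 139.87020874023438), 3.684664487838745) 14772 [0.52820689 0.17599437]
rib [0.52233535 0.2343973  0.04939406] 149 [0.51211031 0.22820231] [0.53204996 0.24040872]
tcp [0.6013 0.244  0.2509] phi 92.77 off [111.3   0.4 101. ] rot [-0.01 -0.03 -0.23] w 0.00012701150140147563 0.0 F [-0.84 -0.6   0.67] t 14.525 j6 -1.2901519336402287
```

View pics/w2.png

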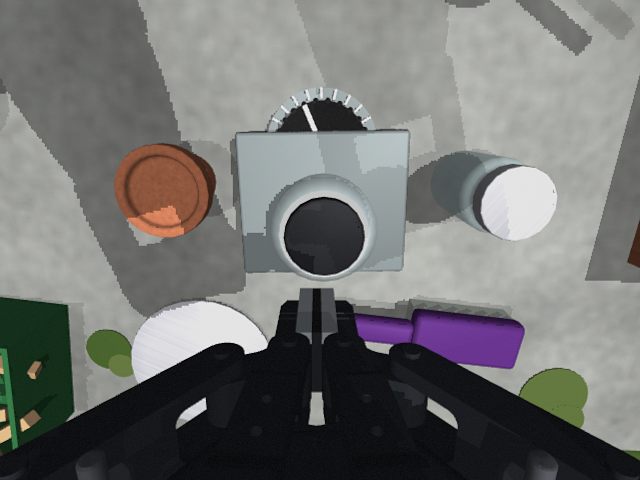

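The wrist view shows the lantern's top face, with the rib from (305,106) to (316,131). That puts the wheel at about 37° from off, roughly 2.5 clicks, so it needs about 53° more clockwise. I'll bring the closed fingers in front of the rim.

>>> {"method": "step_arm", "body": {"offset": [[35,-8,0],[40,-9,0],[33,-8,0],[0,0,0],[0,0,40],[0,0,50],[0,0,50],[0,0,30]], "rotation": [[0,0,0],[0,0,-9],[0,0,-10],[0,0,-10],[0,0,0],[0,0,0],[0,0,0],[0,0,0]], "claw": [255,255,255,255,255,255,255,255]}}

```text
clock: 15.52
tcp_pos: [0.4958, 0.2083, 0.0789]
eef_rot: [0.86, -3.019, 0.0]
contact_force: [0.7, 0.3, 0.6]
grip_width: -0.0001
gripper_force: 0.0
```

```bash
python3 - <<'E'
from h import *
go(.4949,.2134,.05,121.7)
E
```

```text
tcp [0.4958 0.2083 0.0789] phi 121.79 off [-2.   4.8 28.9] rot [ 0.03 -0.13  0.09] w -9.370609574855496e-05 0.0 F [0.67 0.28 0.59] t 15.525 j6 -1.7959403288803777
```

Now down to rim height, then inch inward until it touches.

>>> {"method": "step_arm", "body": {"offset": [[-2,5,15],[0,0,14],[0,0,0],[-3,0,0],[-2,0,0],[-2,0,0],[0,0,0]], "rotation": [[0,0,0],[0,0,0],[0,0,0],[0,0,0],[0,0,0],[0,0,0],[0,0,0]], "claw": [255,255,255,255,255,255,255]}}

```text
clock: 16.4
tcp_pos: [0.5018, 0.2177, 0.0525]
eef_rot: [-0.862, 3.021, 0.0]
contact_force: [0.2, 0.6, -0.1]
grip_width: 0.0001
gripper_force: 0.0
```

>>> {"method": "step_arm", "body": {"offset": [[-1,0,0],[-1,0,0],[0,0,0]], "rotation": [[0,0,0],[0,0,0],[0,0,0]], "claw": [255,255,255]}}

```text
clock: 16.77
tcp_pos: [0.5034, 0.2187, 0.0523]
eef_rot: [0.862, -3.021, 0.0]
contact_force: [0.2, -0.4, 0.0]
grip_width: 0.0002
gripper_force: 0.0
```

>>> {"method": "step_arm", "body": {"offset": [[-1,0,2],[-1,0,0],[0,0,0]], "rotation": [[0,0,0],[0,0,0],[0,0,0]], "claw": [255,255,255]}}

```text
clock: 17.15
tcp_pos: [0.504, 0.2192, 0.0499]
eef_rot: [0.862, -3.017, 0.001]
contact_force: [-9.7, -5.5, 7.1]
grip_width: 0.0001
gripper_force: 5.2
```

It's touching at about 11 N radially. Now the first part of the stroke along the arc.

>>> {"method": "step_arm", "body": {"offset": [[-0.2,4.4,0],[-0.2,4.4,0],[-0.2,4.4,0],[-0.2,4.4,0],[0,0,0]], "rotation": [[0,0,5],[0,0,5],[0,0,5],[0,0,5],[0,0,0]], "claw": [255,255,255,255,255]}}

```text
clock: 17.77
tcp_pos: [0.4973, 0.2361, 0.0499]
eef_rot: [0.323, -3.122, 0.001]
contact_force: [-9.0, -0.4, 5.0]
grip_width: 0.0003
gripper_force: 4.7
```

```bash
python3 - <<'E'
from h import *
go(.4949,.2134,.05,101.7); s=robot.observe(); M=R.from_rotvec(s['eef_rot']).as_matrix(); print('F tool',(s['contact_force']@M).round(1)); print('r vec tool',(np.array([.5468,.2455,.05])-s['tcp_pos'])@M*1000)
p,w=cloud('side'); save(cv2.resize(p[150:240,240:360],(800,600),interpolation=cv2.INTER_CUBIC),'s3.png')
E
```

```text
tcp [0.4973 0.2361 0.0499] phi 101.81 off [  7.  -21.7  -0.1] rot [-0.01 -0.19  0.11] w 0.00032717012275174285 4.737868644297123 F [-9.02 -0.41  4.98] t 17.775 j6 -1.4006619780279463
F tool [ 8.9  1.4 -5. ]
r vec tool [-50.39606313  -0.92108107  -0.28334963]
```

>>> {"method": "step_arm", "body": {"offset": [[-0.2,4.4,0],[-0.2,4.4,0],[-0.2,4.4,0],[-0.2,4.4,0],[-0.2,4.4,0],[-0.2,4.4,0],[0,0,0]], "rotation": [[0,0,5],[0,0,5],[0,0,5],[0,0,5],[0,0,5],[0,0,5],[0,0,0]], "claw": [255,255,255,255,255,255,255]}}

```text
clock: 18.7
tcp_pos: [0.4991, 0.2627, 0.05]
eef_rot: [-0.496, -3.1, 0.0]
contact_force: [-6.6, 3.9, 3.4]
grip_width: -0.0001
gripper_force: 4.0
```

>>> {"method": "step_arm", "body": {"offset": [[4,0,0],[10,0,0],[10,0,-20],[0,0,-50],[0,0,-50],[0,0,-50],[0,0,-30],[0,0,0]], "rotation": [[0,0,0],[0,0,0],[0,0,0],[0,0,0],[0,0,0],[0,0,0],[0,0,0],[0,0,0]], "claw": [255,255,255,255,255,255,255,255]}}

```text
clock: 19.7
tcp_pos: [0.4774, 0.2699, 0.2525]
eef_rot: [0.494, 3.099, 0.004]
contact_force: [0.3, -0.1, -0.7]
grip_width: -0.0001
gripper_force: 0.0
```

```bash
python3 - <<'E'
from h import *
go(.6013,.244,.25,71.8); 
E
```

```text
tcp [0.4774 0.2699 0.2525] phi 71.87 off [-125.8   13.9    3. ] rot [0.17 0.18 0.07] w -6.337054628714728e-05 0.0 F [ 0.3  -0.08 -0.72] t 19.7 j6 -0.8065041409418896
```

>>> {"method": "step_arm", "body": {"offset": [[-40,5,0],[-45,5,0],[-40,4,0],[0,0,0],[0,0,0]], "rotation": [[0,0,0],[0,0,-10],[0,0,-10],[0,0,-1],[0,0,0]], "claw": [255,255,255,255,255]}}

```text
clock: 20.32
tcp_pos: [0.6005, 0.251, 0.249]
eef_rot: [0.076, -3.139, 0.001]
contact_force: [0.1, -0.3, 0.5]
grip_width: 0.0
gripper_force: 0.0
```

```bash
cat > ang.py <<'E'
from lant import *
import sys
def ang(fn,A=None):
    p,w,Q=lant(fn)
    W=w.reshape(-1,3); W=W[~np.isnan(W[:,0])]
    P=W[(abs(W[:,0]-.6)<.1)&(abs(W[:,1]-.245)<.08)&(W[:,2]>.059)&(W[:,2]<.065)]
    (cx,cy),(a,b),t=cv2.minAreaRect(P[:,:2].astype(np.float32)*1000)
    if t>45:t-=90
    A=np.array([cx,cy])/1000-.046*np.array([np.cos(np.radians(t)),np.sin(np.radians(t))])
    d=Q.mean(0)[:2]-A; g=np.degrees(np.arctan2(d[1],d[0]))%360
    e=np.linalg.svd(Q[:,:2]-Q[:,:2].mean(0))[2][0]; e*=np.sign(e@d); h=np.degrees(np.arctan2(e[1],e[0]))%360
    print('axis',A,'r',np.hypot(*d),'yaw',t,'wheel deg by mean',60-(g-180-t),'by line',60-(h-180-t))
    return p,w
p,w=ang('w%s'%sys.argv[1]); save(cv2.resize(p[60:180,230:430],(800,480),interpolation=cv2.INTER_CUBIC),'c%s.png'%sys.argv[1])
go(.6013,.244,.25,92.8)
E
python3 ang.py 3
```

```text
((591.866943359375, 249.0896759033203), (119.50105285644531, 139.8997344970703), 3.648466110229492) 14888 [0.5283231  0.17621628]
rib [0.52211707 0.25748917 0.04948016] 145 [0.51240026 0.25142067] [0.53153389 0.27882243]
axis [0.54596017 0.24616248] r 0.026396733735289314 yaw 3.648466110229492 wheel deg by mean 89.05857333300108 by line 91.90594473428752
tcp [0.6004 0.2512 0.2497] phi 92.8 off [-0.6 -7.2 -0.3] rot [-0.02 -0.06  0.  ] w 2.2463961604897568e-05 0.0 F [ 0.21  1.05 -0.13] t 20.375 j6 -1.279807052924394
```

View pics/c3.png

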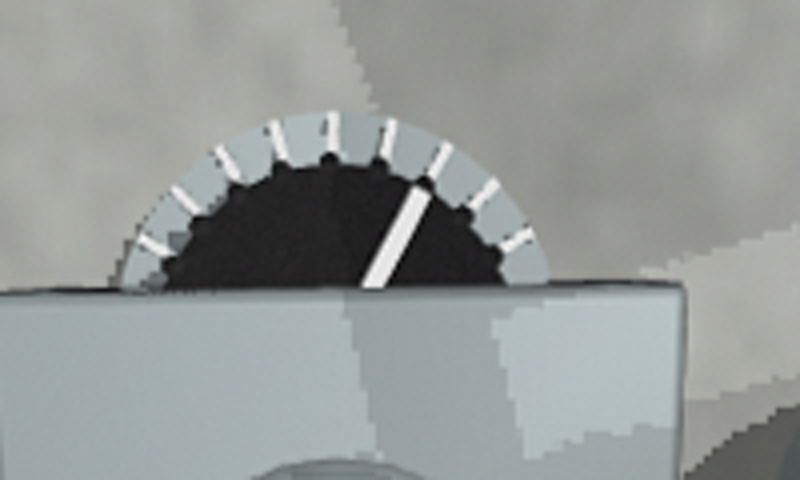

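The crop shows the off tick at (153,245), the fourth at (333,132) and the sixth at (437,163). The rib ends at (422,190) in line with the sixth tick, and the measurement gives 89–92°. After one last check of the pans I'll hand in.

```bash
python3 - <<'E'
from pan import *
check()
print(robot.hand_in())
E
```

```text
side centre [ 0.5758 -0.2156] rim z 0.0896 tilt deg [ 0.05 -0.11] 54
(np.float64(-107.17265897923642), np.float64(3.4802101470324405), np.float64(0.13072741832673992), np.int64(343))
 wide [ 0.5764 -0.2144] (394, np.float64(0.0017447492859876403)) (np.float64(-165.23023465245726), np.float64(3.3201040987878985), np.float64(0.15020980935500466), np.int64(352))
scene centre [ 0.577  -0.2142] rim z 0.0883 tilt deg [-0.14 -0.52] 39
(np.float64(-105.14072325105366), np.float64(3.3972939609908255), np.float64(0.12981014369215785), np.int64(240))
 wide [ 0.5778 -0.2133] (175, np.float64(0.0015226660617770143)) (np.float64(-165.7209704842135), np.float64(3.290821104276087), np.float64(0.14954380319056587), np.int64(186))
the job is handed in; nothing more can be done
None
```

I handed the job in, though it returned no verdict: the milk pan stands level inside the wide pan and let go, with the handles about 59° apart (ends roughly 14 cm), and the wheel's pointer rib is at the sixth tick (measured 89–92°).

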